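# Saddle angle gauge rocked to its mark on a forged bar

### The job

Take the angle gauge by the orange block on its top and set it down upright astride the middle of the forged steel bar, one leg each side. Then, with it resting on the bar, rock it sideways until its swinging pointer settles on the red mark, and finish while still holding it there, pointer on the mark and gauge pressed lightly on the bar, so that the angle can be scribed. Do not ram the bar, and leave the red mark's setting and the other things on the bench as they are.

Things in the scene. Friction and masses are not known exactly. Their poses are not given: they have to be found in the camera images.
- gauge: Saddle angle gauge, 0.3 kg, 158 mm tall, upright on its legs. Origin: centre of its underside; z up; white dial (66 mm wide in y, z 37 to 109) faces +x. Two legs, 36 mm deep in x, 8 thick, 28 long, at y = +-20 mm: slot 32 mm wide in y, open along x, flat ceiling at z 28. Orange block on top: 24 mm (x), 30 mm (y), z 108 to 158; grip it across y.
- gauge_grip (a point): Middle of the orange block, 136 mm above the gauge's underside (120.5 above gauge_seat): a good place to grip.
- gauge_seat (a point): Point of the gauge in the middle of its slot, 12.5 mm below the slot's ceiling (15.5 mm above the underside); it lies on the bar's axis, within about 2 mm up or down, when the gauge sits centred on the bar.
- pointer (a joint): Black pendulum pointer on the dial, rad; hinge along the gauge's +x, 96 mm above its underside, range +-0.9. Always hangs plumb; its swing dies out within about 1 s. Reads 0 with the gauge upright, else minus the angle by which the gauge is turned about its own +x (right-handed).
- pointer_tip (a point): Tip of the pointer, 46 mm from its hinge.
- mark (a joint): Setting of the red mark on the dial, rad, same axis, zero and sense as joint pointer; stiff; 0.24 to 0.42. The pointer is on the mark when the two joints are equal: gauge turned by minus this angle about its own +x (top leaning towards its own +y).
- mark_pip (a point): Middle of the red mark (7 mm wide), 46 mm from the hinge; coincides with pointer_tip when the pointer is on the mark.
- bar_stand: Fixed stand: wooden base 260 x 90 x 24 mm, two steel posts 30 mm wide at x = +-108 mm carrying a forged steel bar along x. Origin: centre of the underside. Bar 23 mm thick, axis at z 100 mm, uneven: two ridges (4 mm radius) run along its top, 32 degrees either side, highest 13.5 mm from the axis. Upright, the gauge rests on both, slot ceiling 12 mm above the axis; tilted, on one.
- bar_mid (a point): Middle of the bar, on its axis; x along the bar; the bar is free 90 mm to each side.
- bench_block: Loose steel bench block 80 x 80 x 20 mm, rounded corners, bystander.
- hammer: Loose hammer, bystander.
- brush: Loose bench brush, bystander.
- fire_bricks: Two pale fire bricks stacked, 230 x 110 x 128 mm, bystander.
- punches: Pair of steel punches 110 x 40 x 18 mm, bystander.
- brush_pot: Blue ceramic pot 70 mm across, 85 mm tall, bystander.

How it is judged:
By the outcome, as a careful person would: the job done as asked, in the order asked, and still so for the second after the job is handed in, while the arm keeps its last pose, push and grip.
It also fails if it takes over 48 s, if anything falls off the work surface, if the arm or the gripper's body presses on something with over 40 N, if the wrist force passes 120 N, or if a joint passes its speed limit or range.

### The arm

A 6-joint arm with a two-finger parallel gripper is mounted at the origin on the work surface. World frame = base frame: x ahead of the robot, y to its left, z up, the work surface at z = 0. Lengths are in m, angles in rad, forces in N, time in s.
With the tool pointing down it reaches from about 0.35 to 0.85 m from the base axis. Payload 8.1 kg.
Tool frame: the origin (TCP) lies at the very end of the fingers, on their centre line; the grasp point (between the pads) lies 19 mm behind it; z points along the fingers, y is the direction in which the jaws open and shut (so a half turn about z gives the same grasp; the last joint's range is limited). The gripper opens to 93 mm and grips with 3 to 60 N. Pads are 15 mm wide; open, the fingers measure 128 mm over their backs; the gripper's body (75 mm by 188 mm) begins 65 mm behind the grasp point.
Start: joints at [1.137, 0.13, 1.488, -0, 1.523, -0.085], TCP at [0.205, 0.564, 0.219] pointing down, gripper open.
Joint ranges: [-2.96, 2.96], [-0.89, 2.26], [0.02, 2.5], [-1.34, 4.48], [0, 2.73], [-2.66, 2.66]. Speed limits (rad/s): [2.39, 2.39, 2.79, 3.14, 3.14, 3.14].

### API

Orientations are given as a rotation vector (axis times angle).
In Python, from plant import robot gives the robot as it stands.
- The arm moves only by the shell command python3 -m pendant 'ROWS' [OPENING] [FORCE]. ROWS is JSON, a list of rows, each an object with "delta_pos": the shift along the tool's x, y, z in m, a list of three; "spin": the turn about the tool's z in rad. In form: [{"delta_pos": [dx, dy, dz], "spin": spin}, ...]. A call has 1 to 10 rows; each row is the pose to reach, as a shift and turn from the pose measured when the call began, along the tool's axes at that moment; what a row does not reach only later rows make up. A row lasts 1/10 s, in which the tool goes at most 50 mm and 8.59 degrees, less where a joint would pass 70% of its speed; a pose out of reach is approached as far as the arm can. A call with a gripper value outside its range is refused whole. OPENING is the closure, from -1 (fully open) to 1 (shut), set as the call begins (- or left out, the last holds). The fingers move at their own pace and stop on an object; FORCE is the grip in N (left out, the last holds). Time passes only in rows, so rows that repeat a pose let the fingers close. It gives the time, the measured TCP pose, the force and the opening at its end, in the units of the state.
- robot.read_state(): the state, without advancing time (a new reading comes with each control period).
- robot.read_camera(name): name is "side" or "top" or "wrist"; returns a dict with "color" (420x560x3 uint8, blue, green, red), "camera_matrix" (3x3 intrinsics, pixels), "D" ([k1, k2, p1, p2, k3] as OpenCV has them; the pictures are not rectified), "R" (3x3) and "t" (3): a world point X has camera coordinates R X + t. Camera axes: x right, y down, z forward; pixel columns grow to the right and rows downward; lengths in m; the calibration is good to about 2 mm. A picture is of the moment at which its call begins. There is no depth.
- robot.close_job(): hands the job in, once; it reports no verdict.
Trained networks look in the newest picture that a camera, given by its name, has taken for a name from the list of things; names that differ only in an ending like _2 or _b are one class to them, and where a whole thing is asked for, a point or a joint stands for the part that bears it (a point fixed in the world has none). Each returns a list of dicts, best first, with "score" (0 to 1); they miss things now and then, are a little off and sometimes report something else, mostly with a low value. They report only what shows in the picture. A call takes as long as a camera call.
- robot.outline_of(camera, label): "mask" (420x560 bool, what is visible of it).
- robot.mark_of(camera, label): "location" ([x, y, z] in m, in the coordinates of the camera as it stood for that picture, good to about 4 mm: a listed point, or the origin of a listed thing).
The state is a dict: "t": time; "q": joint angles; "dq": joint speeds; "joint_torque": joint torques, N m; "tool_pos": TCP position; "orientation": TCP orientation; "force": force on the tool from outside, world axes, zero at the start; "wrist_torque": the same for the moment, N m; "opening": finger opening in m.
Only numpy, scipy, OpenCV 4.12 (cv2) and the standard library are available. Lean on these libraries where they do the work, as an engineer would, in place of code of your own. Each camera call takes 0.05 s, during which the arm holds its last target.

## Working session

There is one attempt and no reset: what is moved stays moved. The work goes in short steps, Python scripts to look and compute and a shell command to move; the robot and the scene stay as the last step left them, time stands still between calls to the robot, and variables do not carry over. Pictures are saved under pics/ and viewed, and the job is handed in when it is done.

```bash
ls; mkdir -p pics; cat > h.py <<'E'
from plant import robot
import numpy as np, cv2
from scipy.spatial.transform import Rotation as Rot
def st():
    s=robot.read_state(); return s
def cam(n,f=None):
    c=robot.read_camera(n)
    if f: cv2.imwrite('pics/'+f,c['color'])
    return c
def w(c,p): return np.array(c['R']).T@(np.array(p)-np.array(c['t']))
def px(c,X):
    X=np.array(X,float).reshape(-1,3)
    r,_=cv2.Rodrigues(np.array(c['R'])); return cv2.projectPoints(X,r,np.array(c['t']),np.array(c['camera_matrix']),np.array(c['D']))[0].reshape(-1,2)
def mk(n,c,labels):
    for l in labels:
        for d in robot.mark_of(n,l)[:2]: print(n,l,round(d['score'],2),np.round(w(c,d['location']),4),np.round(px(c,w(c,d['location']))[0]))
E
python3 - <<'E'
from h import *
s=st();print(s)
for n in ['side','top','wrist']:
    c=cam(n,n+'0.png'); print(n,np.round(-np.array(c['R']).T@c['t'],3))
    mk(n,c,['gauge','gauge_grip','gauge_seat','bar_mid','bar_stand','pointer_tip','mark_pip'])
E
```

```text
pics
{'t': 0.0, 'q': array([ 1.13657173e+00,  1.31169109e-01,  1.48930366e+00, -2.77498153e-05,
        1.52296327e+00, -8.54155979e-02]), 'dq': array([ 0.00134711, -0.00049779, -0.00089375,  0.00012791,  0.00170475,
       -0.00079545]), 'joint_torque': array([ 6.83760081e-04, -5.59829485e+01, -4.91767824e+01,  7.68968370e-02,
        3.55202460e-02, -1.74468059e-04]), 'tool_pos': array([0.2048235 , 0.56334851, 0.2175693 ]), 'orientation': array([-5.45054658e-01, -3.09349396e+00,  2.80916826e-03]), 'force': array([-0.54169   ,  0.07550857, -0.43878594]), 'wrist_torque': array([-0.00622491, -0.00514882,  0.04183557]), 'opening': 0.09315222092409246}
side [ 0.46  -0.742  1.009]
side gauge 0.77 [0.4519 0.1912 0.0015] [250. 199.]
side gauge_grip 0.57 [0.4493 0.1933 0.1394] [247. 169.]
side gauge_grip 0.53 [ 0.4104 -0.4055  0.0033] [243. 373.]
side gauge_seat 0.64 [0.452  0.1931 0.0158] [250. 195.]
side bar_mid 0.74 [ 0.538  -0.1501  0.0951] [285. 265.]
side bar_stand 0.7 [ 5.414e-01 -1.499e-01 -5.000e-04] [285. 283.]
side pointer_tip 0.26 [ 0.6597 -0.3662 -0.0051] [338. 352.]
top [0.277 0.014 1.566]
top gauge_grip 0.88 [0.4467 0.1961 0.1377] [219. 243.]
top gauge_grip 0.28 [ 0.4449  0.1976 -0.0028] [224. 250.]
top gauge_seat 0.5 [0.4506 0.1933 0.0163] [225. 247.]
top bar_mid 0.76 [ 0.5389 -0.146   0.098 ] [344. 215.]
top bar_stand 0.81 [ 0.5383 -0.1422  0.0012] [339. 220.]
top pointer_tip 0.29 [0.4515 0.1925 0.0105] [225. 247.]
top mark_pip 0.35 [ 0.4101 -0.4028  0.0031] [427. 264.]
wrist [0.128 0.592 0.385]
```

View pics/side0.png

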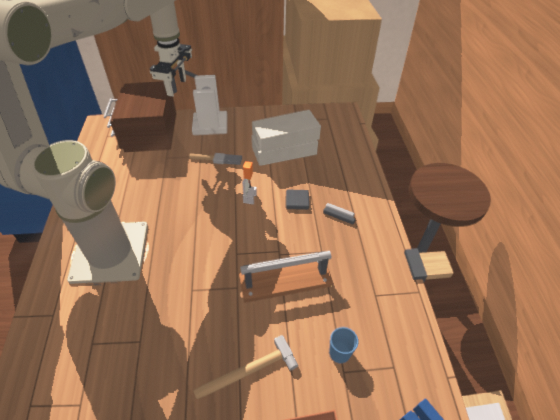

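View pics/top0.png

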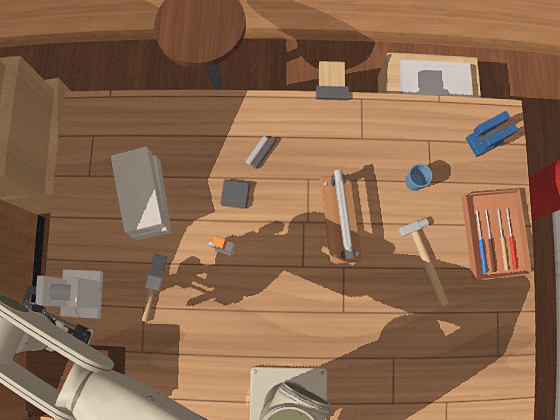

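View pics/wrist0.png

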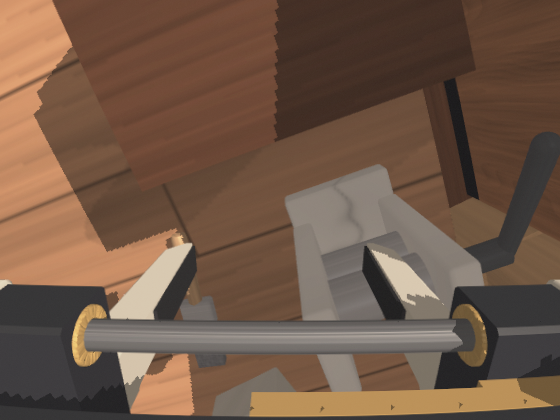

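```bash
python3 - <<'E'
from h import *
s=st(); R=Rot.from_rotvec(s['orientation']).as_matrix(); print(R.round(3))
c=cam('wrist'); print(c['camera_matrix'],c['D']); p=-np.array(c['R']).T@c['t']
print('cam in tool',R.T@(p-s['tool_pos']),'axes\n',(np.array(c['R'])@R).round(3))
for off in [(0,0,0),(0,0,-.019),(0,0,.021),(0,0,.067),(-.02,0,.067),(.02,0,.067),(-.02,.016,.067)]:
    print(off,px(c,s['tool_pos']+R@np.array(off)))
c=cam('top');a=c['color'][215:275,190:260];b=cam('side')['color'][140:215,215:285]
cv2.imwrite('pics/z0.png',np.hstack([cv2.resize(a,(400,340),interpolation=2),cv2.resize(b,(320,340),interpolation=2)]))
E
```

```text
[[-0.94   0.342 -0.   ]
 [ 0.342  0.94   0.   ]
 [ 0.     0.    -1.   ]]
[[330.58607972   0.         279.1513816 ]
 [  0.         330.58607972 204.58006068]
 [  0.           0.           1.        ]] [-0.06091538  0.          0.          0.          0.        ]
cam in tool [ 0.08217101 -0.00019968 -0.16615078] axes
 [[ 0.     1.    -0.001]
 [-0.955  0.    -0.295]
 [-0.295  0.001  0.955]]
(0, 0, 0) [[279.33476118 257.77391311]]
(0, 0, -0.019) [[279.37411828 274.77329786]]
(0, 0, 0.021) [[279.29932774 242.47655281]]
(0, 0, 0.067) [[279.24165817 217.59396906]]
(-0.02, 0, 0.067) [[279.23530302 242.23991908]]
(0.02, 0, 0.067) [[279.24826315 191.71411328]]
(-0.02, 0.016, 0.067) [[300.12639768 242.22943764]]
```

View pics/z0.png

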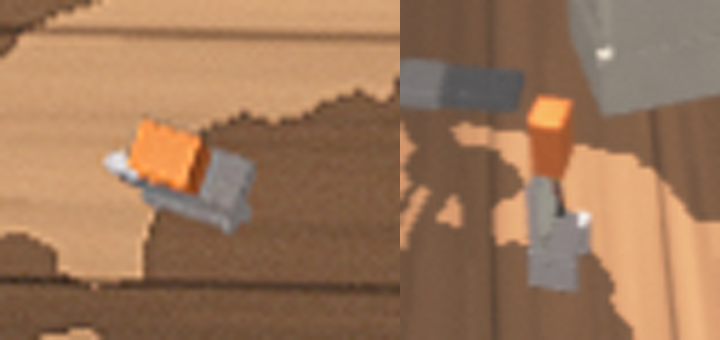

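```bash
python3 -m pendant '[{"delta_pos":[-0.02,-0.03,0],"spin":0},{"delta_pos":[-0.05,-0.06,0],"spin":0},{"delta_pos":[-0.08,-0.09,0],"spin":0},{"delta_pos":[-0.11,-0.12,0],"spin":0},{"delta_pos":[-0.14,-0.15,0],"spin":0},{"delta_pos":[-0.17,-0.18,0.02],"spin":0},{"delta_pos":[-0.2,-0.21,0.04],"spin":0},{"delta_pos":[-0.23,-0.24,0.055],"spin":0},{"delta_pos":[-0.24,-0.25,0.057],"spin":0},{"delta_pos":[-0.24,-0.25,0.057],"spin":0}]' -1 
python3 - <<'E'
from h import *
c=cam('wrist','w1.png')
mk('wrist',c,['gauge','gauge_grip','gauge_seat','pointer_tip','mark_pip'])
print(st()['tool_pos'],st()['t'])
E
```

```text
t: 2.35
tool_pos: [0.3456, 0.2451, 0.161]
orientation: [-0.55, -3.093, 0.001]
force: [0.6, -1.1, -0.2]
opening: 0.0926
wrist gauge 0.82 [ 0.4442  0.1924 -0.0022] [266. 282.]
wrist gauge 0.32 [0.4506 0.1938 0.0116] [268. 293.]
wrist gauge_grip 0.62 [0.4508 0.1955 0.1397] [265. 387.]
wrist gauge_seat 0.77 [0.4491 0.194  0.0166] [268. 294.]
wrist mark_pip 0.54 [0.4481 0.1962 0.0141] [270. 291.]
[0.34501618 0.24796225 0.1621248 ] 2.65
```

View pics/w1.png

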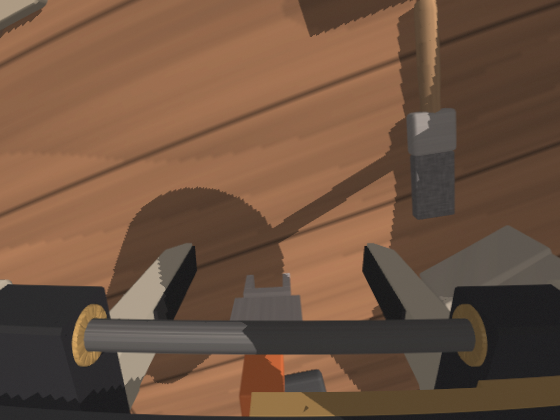

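```bash
python3 - <<'E'
from h import *
a=cv2.imread('pics/w1.png')[260:400,210:330]
cv2.imwrite('pics/z1.png',np.clip(cv2.resize(a,None,fx=4,fy=4,interpolation=2)*1.6,0,255).astype(np.uint8))
E
```

```text
(no output)
```

View pics/z1.png

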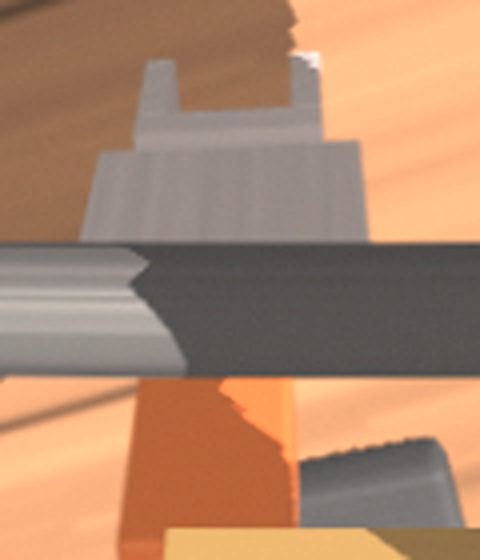

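```bash
python3 -m pendant '[{"delta_pos":[0,0,-0.03],"spin":0},{"delta_pos":[0,0,-0.06],"spin":0},{"delta_pos":[0,0,-0.08],"spin":0},{"delta_pos":[0,0,-0.08],"spin":0}]' -1 
python3 - <<'E'
from h import *
c=cam('wrist','w2.png')
mk('wrist',c,['gauge','gauge_grip','gauge_seat','pointer_tip','mark_pip'])
print(st()['tool_pos'],st()['t'])
a=cv2.imread('pics/w2.png')[220:340,200:340]
cv2.imwrite('pics/z2.png',np.clip(cv2.resize(a,None,fx=5,fy=5,interpolation=2)*1.3,0,255).astype(np.uint8))
E
```

```text
t: 3.05
tool_pos: [0.3462, 0.2495, 0.2458]
orientation: [0.539, 3.09, 0.007]
force: [-0.6, -0.7, 0.6]
opening: 0.0929
wrist gauge 0.85 [ 0.4478  0.1912 -0.0016] [263. 252.]
wrist gauge_grip 0.75 [0.4515 0.195  0.1377] [263. 316.]
wrist gauge_seat 0.56 [0.4451 0.1942 0.0159] [264. 256.]
wrist pointer_tip 0.23 [5.972e-01 4.327e-01 4.000e-04] [455. 288.]
[0.34422365 0.24770765 0.24064639] 3.35
```

View pics/z2.png

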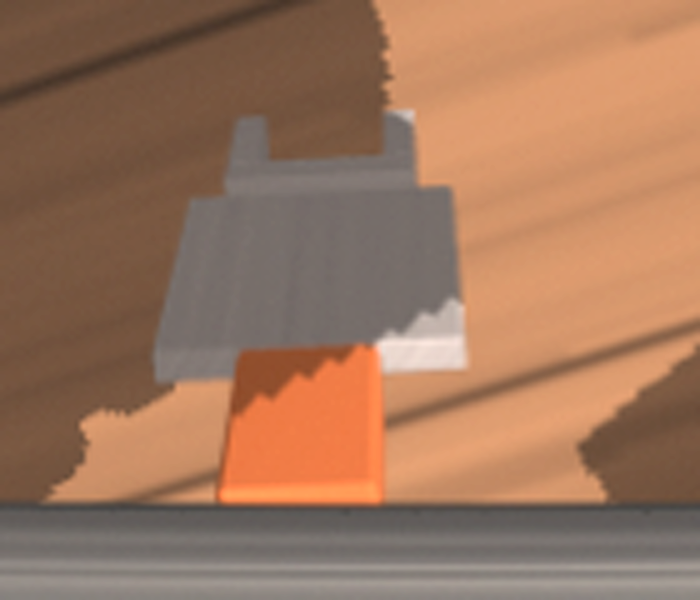

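```bash
cat >> h.py <<'E'
def ray(c,uv,z):
    n=cv2.undistortPoints(np.array(uv,float).reshape(-1,1,2),np.array(c['camera_matrix']),np.array(c['D'])).reshape(-1,2)
    R=np.array(c['R']);o=-R.T@c['t'];out=[]
    for a in n:
        d=R.T@np.array([a[0],a[1],1]); out.append(o+d*(z-o[2])/d[2])
    return np.array(out)
def tool():
    s=st(); return s['tool_pos'],Rot.from_rotvec(s['orientation']).as_matrix()
E
python3 - <<'E'
from h import *
c=cam('wrist')
for uv,z in [([(238,260),(290.4,257.4)],.037),([(231,295.6),(293.4,293.6)],.109),([(244,320),(276.6,319.5)],.158),([(248,243.7),(281.5,242.2)],.0)]:
    P=ray(c,uv,z); d=P[1]-P[0]; print(z,P.round(4),'len',np.linalg.norm(d),'yaw of edge',np.degrees(np.arctan2(d[1],d[0])))
p,R=tool(); print(p,R.round(3),st()['q'])
t=cam('top','t1.png'); s_=cam('side')
mk('top',t,['bar_mid','gauge_grip']);mk('side',s_,['bar_mid','gauge_grip'])
for lab in ['bar_stand']:
    m=robot.outline_of('top',lab)[0]['mask']; ys,xs=np.nonzero(m); print(xs.min(),xs.max(),ys.min(),ys.max())
cv2.imwrite('pics/z3.png',cv2.resize(t['color'][155:275,310:370],None,fx=5,fy=5,interpolation=2))
E
```

```text
0.037 [[0.4242 0.1644 0.037 ]
 [0.4428 0.2266 0.037 ]] len 0.06490782465820769 yaw of edge 73.34496536470678
0.109 [[0.4291 0.1638 0.109 ]
 [0.4487 0.2254 0.109 ]] len 0.06468850467917799 yaw of edge 72.38432564730557
0.158 [[0.4296 0.1834 0.158 ]
 [0.4388 0.211  0.158 ]] len 0.02904498363939701 yaw of edge 71.37403981800266
0.0 [[0.422  0.175  0.    ]
 [0.4352 0.2179 0.    ]] len 0.04488086294627964 yaw of edge 72.9713512486467
[0.34430931 0.24767402 0.24080019] [[-0.94   0.34  -0.001]
 [ 0.34   0.94  -0.001]
 [ 0.001 -0.001 -1.   ]] [ 5.02400646e-01 -3.70093581e-01  1.90905216e+00  1.93883687e-04
  1.60409269e+00 -7.21384287e-01]
top bar_mid 0.86 [ 0.5411 -0.1452  0.0995] [344. 214.]
top gauge_grip 0.59 [0.4466 0.1929 0.1375] [220. 243.]
side bar_mid 0.79 [ 0.5421 -0.1438  0.0983] [286. 263.]
side gauge_grip 0.92 [0.4519 0.1923 0.1384] [248. 169.]
side gauge_grip 0.24 [ 0.4103 -0.4037  0.0008] [243. 373.]
320 361 170 263
```

View pics/z3.png

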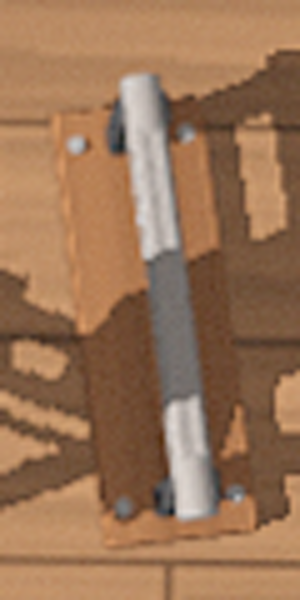

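```bash
python3 -m pendant '[{"delta_pos":[-0.023,0,0],"spin":0.14},{"delta_pos":[-0.046,0,0],"spin":0.28},{"delta_pos":[-0.07,0,0],"spin":0.42},{"delta_pos":[-0.092,0,0],"spin":0.56},{"delta_pos":[-0.115,-0.005,0],"spin":0.7},{"delta_pos":[-0.138,-0.006,0],"spin":0.84},{"delta_pos":[-0.161,-0.007,0],"spin":0.98},{"delta_pos":[-0.184,-0.008,0],"spin":1.12},{"delta_pos":[-0.207,-0.009,0],"spin":1.26},{"delta_pos":[-0.227,-0.01,0],"spin":1.4}]' -1 
python3 -m pendant '[{"delta_pos":[0,0,0],"spin":0.14},{"delta_pos":[0,0,0],"spin":0.28},{"delta_pos":[0,0,0],"spin":0.42},{"delta_pos":[0,0,0],"spin":0.56},{"delta_pos":[0,0,0],"spin":0.7},{"delta_pos":[0,0,0],"spin":0.84},{"delta_pos":[0,0,0],"spin":0.98},{"delta_pos":[0,0,0],"spin":1.12},{"delta_pos":[0,0,0],"spin":1.26},{"delta_pos":[0,0,0],"spin":1.4}]' -1 
python3 - <<'E'
from h import *
t=cv2.imread('pics/t1.png'); c=cam('top')
P=ray(c,[(338,171),(349,257)],.108);d=P[0]-P[1];print('bar ends',P.round(4),P.mean(0),np.degrees(np.arctan2(d[1],d[0])),np.linalg.norm(d))
p,R=tool();print(p,np.degrees(np.arctan2(R[1,0],R[0,0])),st()['q'])
E
```

```text
t: 4.75
tool_pos: [0.556, 0.1606, 0.2419]
orientation: [-2.415, -2.01, -0.001]
force: [-0.2, -0.4, -0.4]
opening: 0.093
t: 5.75
tool_pos: [0.556, 0.1606, 0.2418]
orientation: [-3.141, 0.028, -0.0]
force: [0.3, 0.5, 0.0]
opening: 0.0928
bar ends [[ 0.6612 -0.1277  0.108 ]
 [ 0.4194 -0.1581  0.108 ]] [ 0.54032998 -0.14290337  0.108     ] 7.1748481112359555 0.24372494731337296
[0.55601148 0.16052185 0.24174021] -1.5229224953039582 [1.92278164e-01 6.40562549e-02 1.51694811e+00 2.97610400e-04
 1.56040114e+00 1.78965142e+00]
```

```bash
python3 -m pendant '[{"delta_pos":[0,0,0],"spin":0.14},{"delta_pos":[0,0,0],"spin":0.28},{"delta_pos":[0,0,0],"spin":0.28}]' -1 
python3 - <<'E'
from h import *
c=cam('wrist','w3.png')
mk('wrist',c,['gauge','gauge_grip','gauge_seat','pointer_tip','mark_pip'])
p,R=tool();print(p,np.degrees(np.arctan2(R[1,0],R[0,0])))
np.savez('c3.npz',**{k:np.array(c[k]) for k in ['camera_matrix','D','R','t']})
a=cv2.imread('pics/w3.png')[220:350,200:350]
cv2.imwrite('pics/z4.png',cv2.resize(a,None,fx=5,fy=4.6,interpolation=2))
E
```

```text
t: 6.1
tool_pos: [0.556, 0.1605, 0.2417]
orientation: [-3.104, 0.48, 0.0]
force: [0.8, 0.2, 0.2]
opening: 0.093
wrist gauge 0.62 [0.3236 0.4041 0.0023] [174. 361.]
wrist gauge_seat 0.89 [0.4468 0.1952 0.0148] [279. 260.]
wrist pointer_tip 0.55 [0.4494 0.1938 0.052 ] [279. 272.]
wrist mark_pip 0.44 [0.4559 0.2088 0.0528] [266. 271.]
[0.55604359 0.16052705 0.24175738] -17.41589273177685
```

View pics/z4.png

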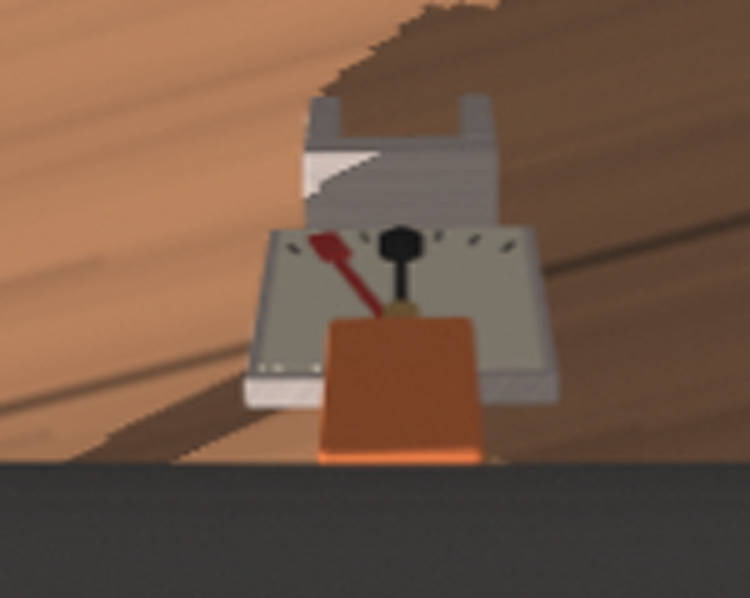

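```bash
python3 -m pendant '[{"delta_pos":[-0.04,0,0],"spin":0},{"delta_pos":[-0.08,0,0],"spin":0},{"delta_pos":[-0.112,0,0],"spin":0},{"delta_pos":[-0.112,0,0.03],"spin":0},{"delta_pos":[-0.112,0,0.06],"spin":0},{"delta_pos":[-0.112,0,0.09],"spin":0},{"delta_pos":[-0.112,0,0.114],"spin":0},{"delta_pos":[-0.112,0,0.114],"spin":0}]' -1 
python3 - <<'E'
from h import *
c=cam('wrist','w4.png')
mk('wrist',c,['gauge_grip','gauge_seat','pointer_tip','mark_pip'])
p,R=tool();print(p,np.degrees(np.arctan2(R[1,0],R[0,0])))
E
```

```text
t: 7.2
tool_pos: [0.4464, 0.1933, 0.124]
orientation: [3.103, -0.473, -0.009]
force: [-0.9, 0.3, 0.8]
opening: 0.093
wrist gauge_grip 0.62 [0.4535 0.1941 0.1386] [273. 260.]
wrist gauge_seat 0.8 [0.4454 0.1943 0.0167] [278. 204.]
wrist pointer_tip 0.75 [0.4505 0.191  0.05  ] [280. 209.]
wrist mark_pip 0.61 [0.4549 0.2073 0.0517] [258. 211.]
[0.45051778 0.19447164 0.12980181] -17.394738407161775
```

View pics/w4.png

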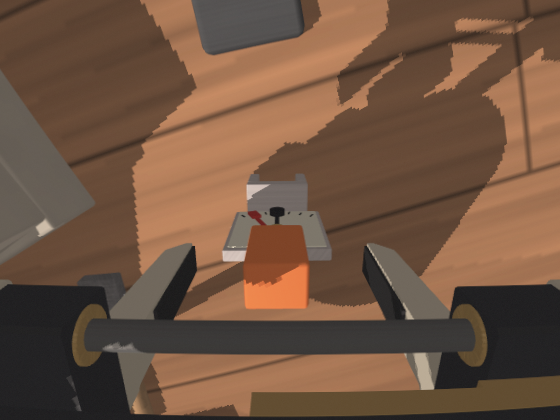

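```bash
python3 -m pendant '[{"delta_pos":[0,0,0],"spin":0},{"delta_pos":[0,0,0],"spin":0},{"delta_pos":[0,0,0],"spin":0},{"delta_pos":[0,0,0],"spin":0},{"delta_pos":[0,0,0],"spin":0},{"delta_pos":[0,0,0],"spin":0},{"delta_pos":[0,0,0],"spin":0}]' 1 15
python3 - <<'E'
from h import *
c=cam('wrist','w5.png')
p,R=tool();s=st();print(p,np.degrees(np.arctan2(R[1,0],R[0,0])),s['opening'],s['force'])
cv2.imwrite('pics/z5.png',cv2.resize(c['color'][160:340,190:370],None,fx=4,fy=3.3,interpolation=2))
E
```

```text
t: 8.15
tool_pos: [0.4504, 0.1945, 0.1297]
orientation: [-3.104, 0.475, -0.004]
force: [0.3, 0.0, 1.0]
opening: 0.0415
[0.45044726 0.19447213 0.12972737] -17.39675759348007 0.03738650731713022 [ 0.7992962   0.31567265 -0.44931439]
```

View pics/z5.png

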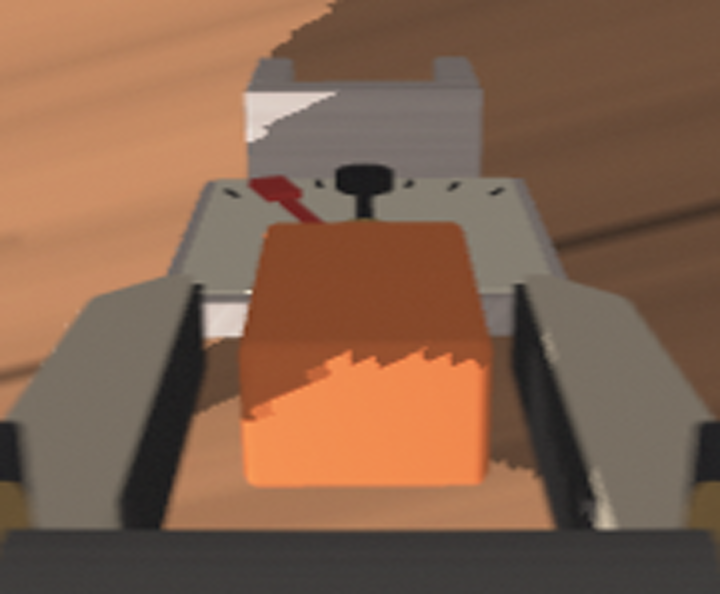

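Still closing; fingers (at ±) not yet on the block.

```bash
python3 -m pendant '[{"delta_pos":[0,0,0],"spin":0},{"delta_pos":[0,0,0],"spin":0},{"delta_pos":[0,0,0],"spin":0}]' 1 15
python3 -m pendant '[{"delta_pos":[0,0,-0.01],"spin":0},{"delta_pos":[0,0,-0.03],"spin":0},{"delta_pos":[0,0,-0.06],"spin":0},{"delta_pos":[0,0,-0.09],"spin":0},{"delta_pos":[0,0,-0.12],"spin":0},{"delta_pos":[0,0,-0.12],"spin":0}]' 1 15
python3 - <<'E'
from h import *
c=cam('wrist','w6.png')
mk('wrist',c,['gauge_grip','gauge_seat','pointer_tip','mark_pip'])
p,R=tool();s=st();print(p,np.degrees(np.arctan2(R[1,0],R[0,0])),s['opening'],s['force'])
cv2.imwrite('pics/z6.png',cv2.resize(c['color'][160:340,190:370],None,fx=4,fy=3.3,interpolation=2))
E
```

```text
t: 8.5
tool_pos: [0.4504, 0.1944, 0.1296]
orientation: [-3.104, 0.475, -0.004]
force: [0.1, 0.3, -0.6]
opening: 0.0302
t: 9.1
tool_pos: [0.4523, 0.195, 0.2552]
orientation: [-3.1, 0.474, -0.016]
force: [0.8, 0.8, -2.4]
opening: 0.03
wrist gauge_grip 0.83 [0.456  0.1966 0.2666] [274. 263.]
wrist gauge_seat 0.57 [0.4509 0.1984 0.1405] [277. 204.]
wrist pointer_tip 0.74 [0.4553 0.1912 0.1756] [283. 209.]
wrist mark_pip 0.41 [0.4554 0.2074 0.18  ] [263. 217.]
[0.44905514 0.19397994 0.24763653] -17.39837285271792 0.030032007221055784 [ 0.22278931  0.66474053 -3.4999397 ]
```

View pics/z6.png

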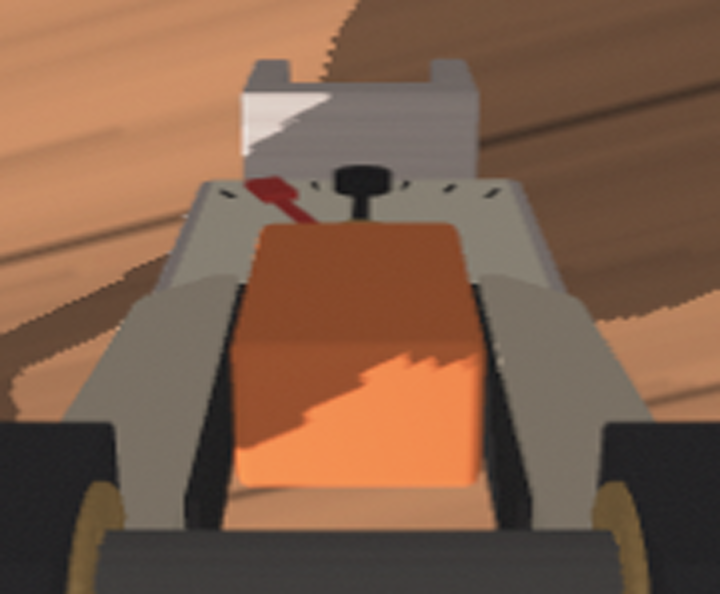

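```bash
python3 -m pendant '[{"delta_pos":[0.01,0.015,-0.02],"spin":0},{"delta_pos":[0.03,0.045,-0.04],"spin":-0.05},{"delta_pos":[0.052,0.08,-0.045],"spin":-0.1},{"delta_pos":[0.075,0.118,-0.045],"spin":-0.16},{"delta_pos":[0.1,0.157,-0.045],"spin":-0.22},{"delta_pos":[0.125,0.196,-0.045],"spin":-0.28},{"delta_pos":[0.148,0.233,-0.045],"spin":-0.34},{"delta_pos":[0.17,0.268,-0.045],"spin":-0.4},{"delta_pos":[0.183,0.288,-0.045],"spin":-0.43},{"delta_pos":[0.1885,0.297,-0.045],"spin":-0.43}]' 1 20
python3 -m pendant '[{"delta_pos":[0,0,0],"spin":0},{"delta_pos":[0,0,0],"spin":0}]'
python3 - <<'E'
from h import *
c=cam('wrist','w7.png')
mk('wrist',c,['gauge_grip','gauge_seat','pointer_tip','mark_pip','bar_mid','bar_stand'])
p,R=tool();s=st();print(p,np.degrees(np.arctan2(R[1,0],R[0,0])),s['opening'],s['force'])
np.savez('c7.npz',**{k:np.array(c[k]) for k in ['camera_matrix','D','R','t']})
for n in ['top','side']:
    d=cam(n,n+'7.png'); mk(n,d,['gauge_grip','gauge_seat','bar_mid'])
E
```

```text
t: 10.35
tool_pos: [0.5395, -0.148, 0.2903]
orientation: [-3.134, -0.195, 0.006]
force: [0.1, 0.1, -1.8]
opening: 0.0296
t: 10.55
tool_pos: [0.5389, -0.1471, 0.289]
orientation: [-3.133, -0.194, 0.009]
force: [-0.5, -0.1, -2.3]
opening: 0.0295
wrist gauge_grip 0.73 [ 0.5423 -0.1447  0.2957] [275. 258.]
wrist gauge_seat 0.76 [ 0.5359 -0.1464  0.1762] [278. 204.]
wrist pointer_tip 0.51 [ 0.5373 -0.1439  0.2103] [275. 214.]
wrist mark_pip 0.65 [ 0.5364 -0.1321  0.2127] [260. 215.]
wrist bar_mid 0.96 [ 0.5415 -0.1438  0.0971] [277. 177.]
wrist bar_stand 0.59 [ 0.5418 -0.1408  0.0033] [275. 162.]
[ 0.53962136 -0.14719221  0.29059658] 7.178176775978739 0.02944455821639062 [-0.52645198  0.66014159 -1.85793085]
top gauge_grip 0.78 [ 0.5395 -0.1465  0.2976] [353. 200.]
top gauge_seat 0.58 [ 0.5409 -0.1486  0.1785] [348. 209.]
top gauge_seat 0.43 [ 0.5361 -0.1468  0.294 ] [353. 202.]
top bar_mid 0.88 [ 0.5375 -0.1457  0.0991] [344. 215.]
side gauge_grip 0.87 [ 0.5392 -0.1474  0.2983] [287. 217.]
side gauge_grip 0.38 [ 0.6601 -0.3686 -0.0011] [338. 352.]
side gauge_seat 0.62 [ 0.5409 -0.1502  0.176 ] [287. 248.]
side bar_mid 0.98 [ 0.5382 -0.1461  0.1009] [285. 263.]
```

View pics/w7.png

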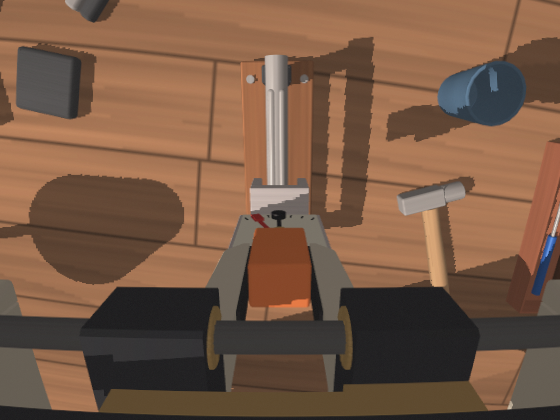

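View pics/side7.png

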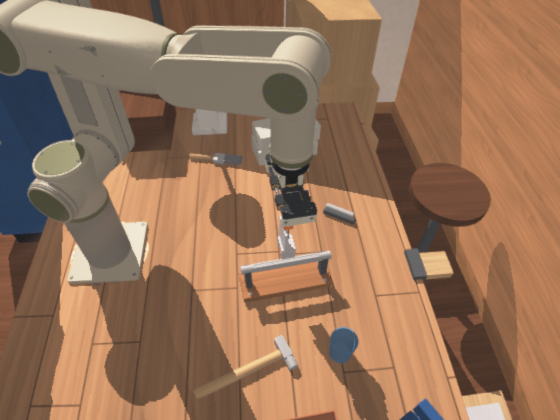

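```bash
python3 - <<'E'
from h import *
a=cv2.imread('pics/w7.png')[40:240,220:340]
cv2.imwrite('pics/z7.png',cv2.resize(a,None,fx=5,fy=3,interpolation=2))
E
```

```text
(no output)
```

View pics/z7.png

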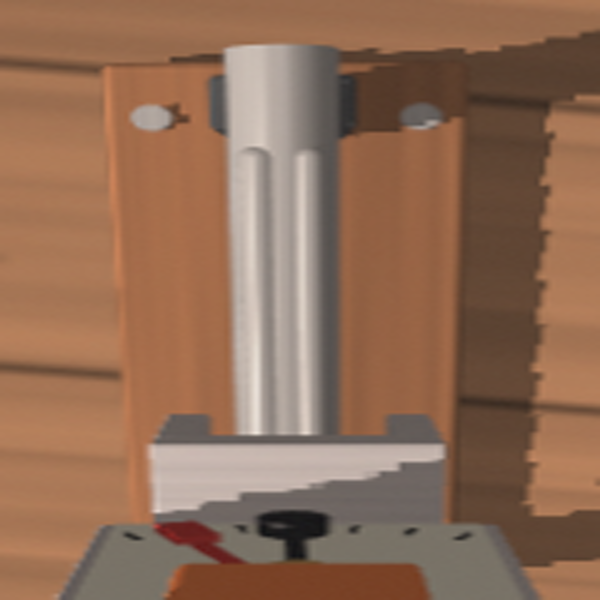

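```bash
python3 - <<'E'
from h import *
c=dict(np.load('c7.npz'))
p,R=tool()
def f(uvs,z):
    P=ray(c,uvs,z); return ((P-p)@R*1000).round(1)
print('bar (tool frame mm)',f([(276.2,60),(277.4,173)],.1))
print('legs ',f([(261.8,182),(297.6,182)],p[2]-.1297),f([(250,190),(309,190)],p[2]-.1297+.028))
P=ray(c,[(276.2,60),(277.4,173)],.1);d=P[0]-P[1];print(P,np.degrees(np.arctan2(d[1],d[0])))
print(px(c,p+R@np.array([0,0,.114])))
E
```

```text
bar (tool frame mm) [[123.8  -3.9 189.8]
 [  8.6  -2.9 190.2]]
legs  [[ 12.8 -16.8 129.7]
 [ 12.8  15.9 129.6]] [[ 12.5 -25.2 101.7]
 [ 12.6  24.  101.6]]
[[ 0.66120145 -0.12851202  0.1       ]
 [ 0.54695133 -0.14377664  0.1       ]] 7.610050713232247
[[280.18306892 200.27144581]]
```

```bash
python3 -m pendant '[{"delta_pos":[0.002,-0.0023,0.0],"spin":-0.007},{"delta_pos":[0.002,-0.0023,0.01],"spin":-0.007},{"delta_pos":[0.002,-0.0023,0.02],"spin":-0.007},{"delta_pos":[0.002,-0.0023,0.03],"spin":-0.007},{"delta_pos":[0.002,-0.0023,0.038],"spin":-0.007},{"delta_pos":[0.002,-0.0023,0.038],"spin":-0.007}]'
python3 - <<'E'
from h import *
c=cam('wrist','w8.png')
p,R=tool();s=st();print(p,np.degrees(np.arctan2(R[1,0],R[0,0])),s['opening'],s['force'])
np.savez('c8.npz',**{k:np.array(c[k]) for k in ['camera_matrix','D','R','t']})
cv2.imwrite('pics/z8.png',cv2.resize(c['color'][40:240,220:340],None,fx=5,fy=3,interpolation=2))
E
```

```text
t: 11.9
tool_pos: [0.54, -0.1451, 0.2499]
orientation: [-3.132, -0.206, 0.011]
force: [-0.1, -0.2, -2.8]
opening: 0.0297
[ 0.54047271 -0.14520877  0.25105813] 7.517663349075231 0.02976290354920175 [-0.26695019  0.36537225 -2.89902892]
```

View pics/z8.png

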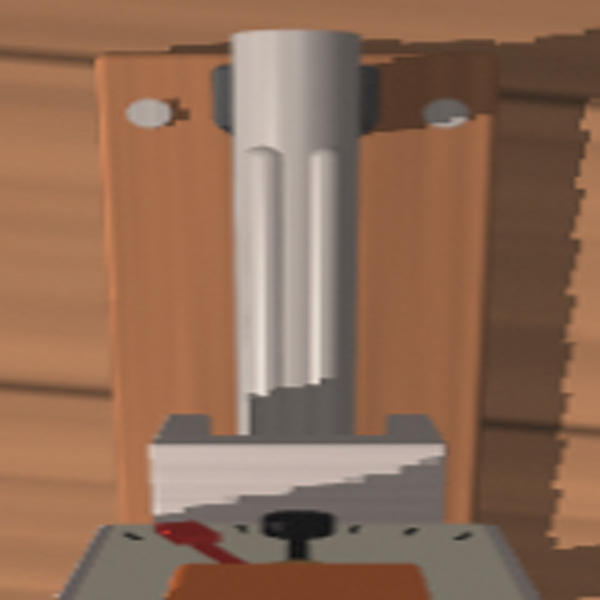

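```bash
python3 -m pendant '[{"delta_pos":[0,0,0.006],"spin":0},{"delta_pos":[0,0,0.012],"spin":0},{"delta_pos":[0,0,0.018],"spin":0},{"delta_pos":[0,0,0.024],"spin":0},{"delta_pos":[0,0,0.029],"spin":0},{"delta_pos":[0,0,0.032],"spin":0},{"delta_pos":[0,0,0.032],"spin":0}]'
python3 -m pendant '[{"delta_pos":[0,0,0.001],"spin":0},{"delta_pos":[0,0,0.002],"spin":0},{"delta_pos":[0,0,0.003],"spin":0},{"delta_pos":[0,0,0.004],"spin":0},{"delta_pos":[0,0,0.005],"spin":0},{"delta_pos":[0,0,0.005],"spin":0}]'
python3 - <<'E'
from h import *
p,R=tool();s=st();print(p,s['opening'],s['force'])
E
```

```text
t: 12.65
tool_pos: [0.54, -0.1451, 0.2184]
orientation: [-3.132, -0.206, 0.01]
force: [-0.5, 0.9, -2.5]
opening: 0.0299
t: 13.25
tool_pos: [0.5401, -0.1451, 0.2138]
orientation: [-3.133, -0.206, 0.009]
force: [-0.6, -0.1, 1.0]
opening: 0.0298
[ 0.54010907 -0.14505853  0.21383098] 0.029833052261078317 [-0.60163997 -0.09529716  0.97113847]
```

```bash
python3 -m pendant '[{"delta_pos":[0,0,0],"spin":0},{"delta_pos":[0,-0.003,0],"spin":0},{"delta_pos":[0,-0.006,0],"spin":0},{"delta_pos":[0,-0.009,0.0005],"spin":0},{"delta_pos":[0,-0.012,0.001],"spin":0},{"delta_pos":[0,-0.014,0.001],"spin":0},{"delta_pos":[0,-0.014,0.001],"spin":0}]' 1 5
python3 - <<'E'
from h import *
c=cam('wrist','w9.png')
p,R=tool();s=st();print(p,s['opening'],s['force'],s['wrist_torque'])
cv2.imwrite('pics/z9.png',cv2.resize(c['color'][150:330,190:370],None,fx=4,fy=3.3,interpolation=2))
E
```

```text
t: 13.95
tool_pos: [0.5385, -0.131, 0.2134]
orientation: [-3.133, -0.206, 0.008]
force: [0.3, -2.2, 3.6]
opening: 0.0316
[ 0.53850508 -0.13112523  0.21331515] 0.03136998941644384 [-1.52252207 -1.30843449  3.68215458] [-0.49891883  0.14510359 -0.01204193]
```

View pics/z9.png

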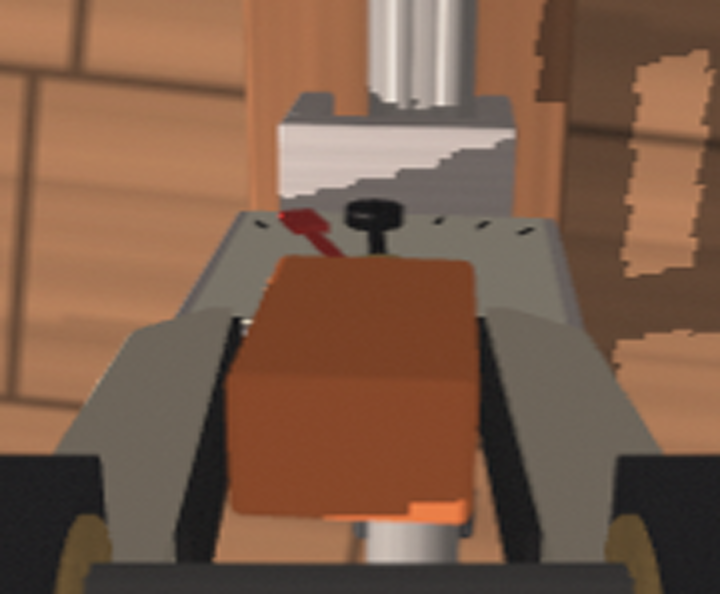

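```bash
python3 -m pendant '[{"delta_pos":[0,-0.003,0],"spin":0},{"delta_pos":[0,-0.006,0],"spin":0},{"delta_pos":[0,-0.009,0.0005],"spin":0},{"delta_pos":[0,-0.012,0.001],"spin":0},{"delta_pos":[0,-0.015,0.0015],"spin":0},{"delta_pos":[0,-0.018,0.002],"spin":0},{"delta_pos":[0,-0.018,0.002],"spin":0}]' 1 5
python3 - <<'E'
from h import *
c=cam('wrist','w10.png')
p,R=tool();s=st();print(p,s['opening'],s['force'],s['wrist_torque'])
cv2.imwrite('pics/z10.png',cv2.resize(c['color'][150:330,190:370],None,fx=4,fy=3.3,interpolation=2))
E
```

```text
t: 14.7
tool_pos: [0.5362, -0.1128, 0.2114]
orientation: [-3.133, -0.207, 0.008]
force: [0.5, -0.9, 4.1]
opening: 0.0358
[ 0.53616604 -0.11295503  0.21144788] 0.03550302438585241 [-1.20149643 -0.35655457  4.54141328] [-0.37761342  0.1670653   0.03005503]
```

View pics/z10.png

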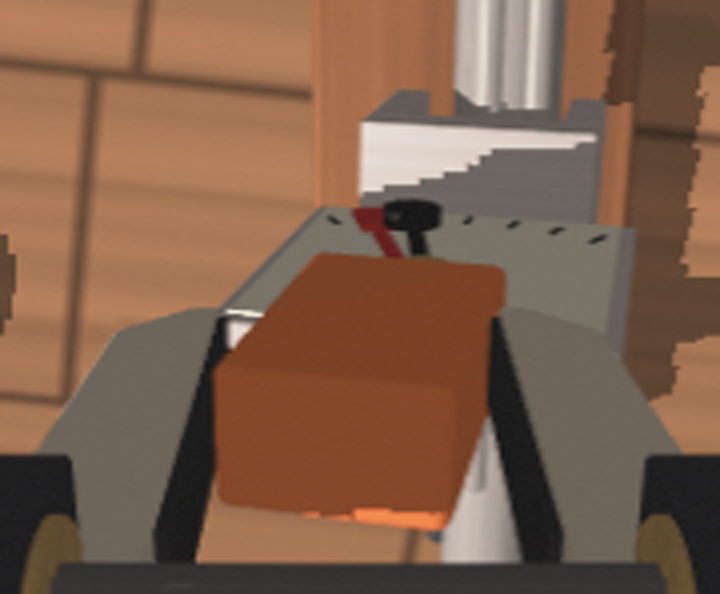

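```bash
python3 -m pendant '[{"delta_pos":[0,-0.003,0.001],"spin":0},{"delta_pos":[0,-0.006,0.002],"spin":0},{"delta_pos":[0,-0.009,0.003],"spin":0},{"delta_pos":[0,-0.012,0.0035],"spin":0},{"delta_pos":[0,-0.012,0.0035],"spin":0},{"delta_pos":[0,-0.012,0.0035],"spin":0}]' 1 5
python3 - <<'E'
from h import *
c=cam('wrist','w11.png')
p,R=tool();s=st();print(p,s['opening'],s['force'],s['wrist_torque'])
cv2.imwrite('pics/z11.png',cv2.resize(c['color'][150:330,190:370],None,fx=4,fy=3.3,interpolation=2))
mk('wrist',c,['pointer_tip','mark_pip'])
E
```

```text
t: 15.35
tool_pos: [0.5346, -0.1008, 0.208]
orientation: [-3.132, -0.207, 0.008]
force: [-0.8, -0.4, 4.5]
opening: 0.0386
[ 0.53458888 -0.10081171  0.20806016] 0.038755832023337655 [ 0.16539234 -1.00121018  3.71609712] [-0.17869437  0.23298906  0.0246698 ]
wrist pointer_tip 0.71 [ 0.5357 -0.1132  0.1296] [295. 214.]
wrist mark_pip 0.5 [ 0.5349 -0.1147  0.1306] [297. 215.]
```

View pics/z11.png

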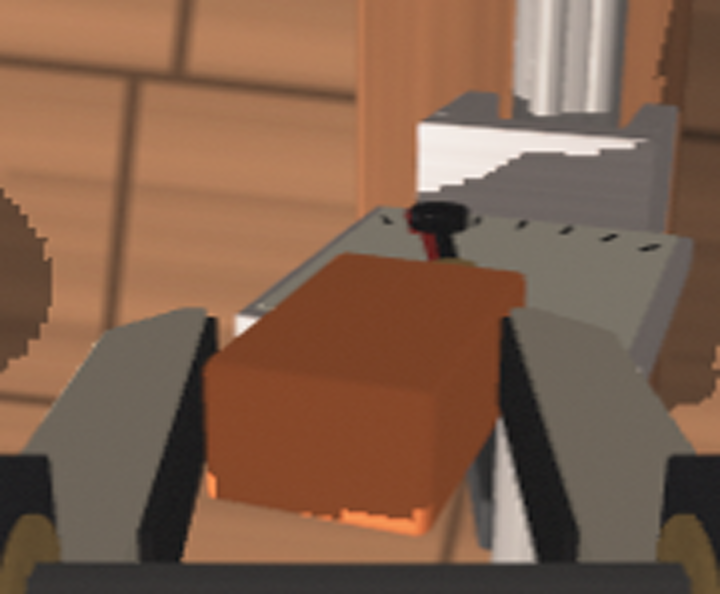

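```bash
python3 - <<'E'
from h import *
a=cv2.imread('pics/w11.png')[195:225,280:320]; b=cv2.imread('pics/w10.png')[195:225,265:305]
f=lambda a:np.clip(cv2.resize(a,(400,450),interpolation=0)*1.5,0,255).astype(np.uint8)
cv2.imwrite('pics/z12.png',np.hstack([f(b),f(a)]))
E
```

```text
(no output)
```

View pics/z12.png

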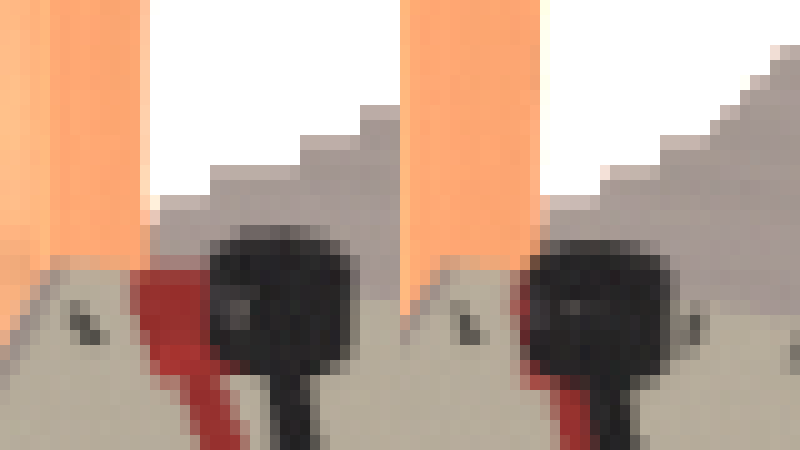

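```bash
python3 -m pendant '[{"delta_pos":[0,-0.002,0.0008],"spin":0},{"delta_pos":[0,-0.004,0.0016],"spin":0},{"delta_pos":[0,-0.005,0.0018],"spin":0},{"delta_pos":[0,-0.005,0.0018],"spin":0},{"delta_pos":[0,-0.005,0.0018],"spin":0},{"delta_pos":[0,-0.005,0.0018],"spin":0},{"delta_pos":[0,-0.005,0.0018],"spin":0}]' 1 5
python3 - <<'E'
from h import *
c=cam('wrist','w13.png')
p,R=tool();s=st();print(p,s['opening'],s['force'],s['wrist_torque'])
mk('wrist',c,['pointer_tip','mark_pip'])
f=lambda a:np.clip(cv2.resize(a,(400,450),interpolation=0)*1.5,0,255).astype(np.uint8)
cv2.imwrite('pics/z13.png',np.hstack([f(c['color'][195:225,280:320]),cv2.resize(c['color'][150:330,190:370],(450,450))]))
E
```

```text
t: 16.2
tool_pos: [0.534, -0.0961, 0.2064]
orientation: [-3.132, -0.207, 0.007]
force: [-0.2, 0.1, 5.7]
opening: 0.0395
[ 0.534047   -0.0960724   0.20645087] 0.039607784507759425 [ 0.43254399 -0.95447467  5.26759384] [-0.41085379  0.17192639 -0.05341033]
wrist pointer_tip 0.53 [ 0.659  -0.368  -0.0007] [534. 102.]
wrist pointer_tip 0.49 [ 0.5356 -0.113   0.1295] [301. 214.]
```

View pics/z13.png

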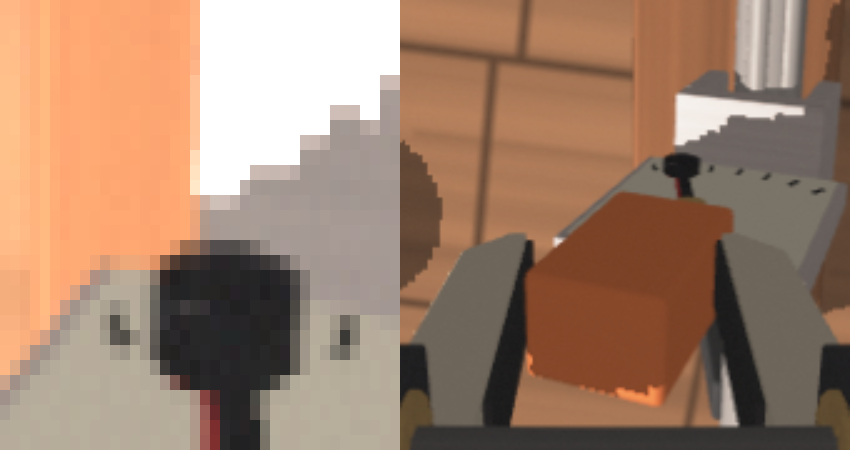

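```bash
python3 - <<'E'
from h import *
f=lambda a:np.clip(cv2.resize(a,(390,450),interpolation=0)*1.5,0,255).astype(np.uint8)
a=cv2.imread('pics/w3.png')[262:287,256:295-9]; b=cv2.imread('pics/w6.png')[195:220,248:291-4]
print(a.shape,b.shape)
cv2.imwrite('pics/z14.png',np.hstack([f(a),f(b)]))
E
```

```text
(25, 30, 3) (25, 39, 3)
```

View pics/z14.png

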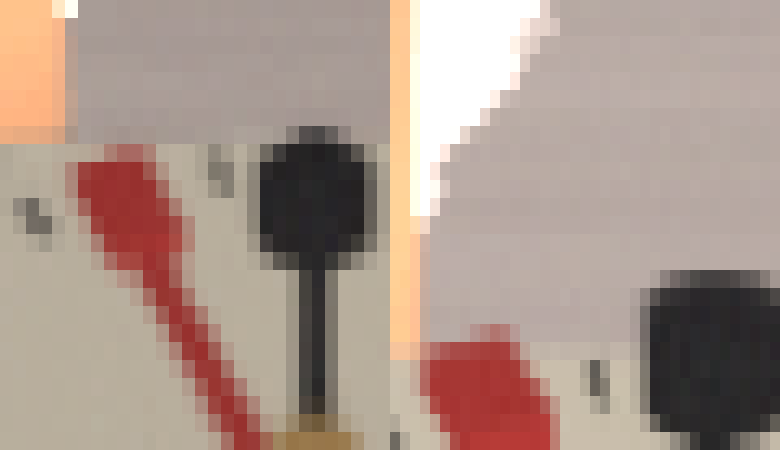

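```bash
python3 - <<'E'
from h import *
c=dict(np.load('c3.npz'))
# gauge pose upright, from later knowledge: grasp TCP (.4504,.1945) yaw -17.4; lateral from images
yaw=np.radians(-17.4);G=np.array([.4495,.1943,0]);Rg=Rot.from_euler('z',yaw).as_matrix()
P=lambda q:px(c,(Rg@np.array(q,float).T).T+G)
print('legs z0 front',P([(.018,.024,0),(.018,-.024,0)]),'blk top',P([(.012,.015,.158),(.012,-.015,.158),(-.012,.015,.158),(-.012,-.015,.158)]))
for x in (.012,.016,.020,.024):
    print(x,'tip',P([(x,0,.05)])[0],'hinge',P([(x,0,.096)])[0],'dialbot',P([(x,.033,.037),(x,-.033,.037)]).round(1).tolist(),'top',P([(x,.033,.109),(x,-.033,.109)]).round(1).tolist())
    for M in (.34,.36,.38,.4,.42): print('   M',M,P([(x,.046*np.sin(M),.096-.046*np.cos(M))])[0].round(2))
E
```

```text
legs z0 front [[261.13854515 241.0185536 ]
 [297.03886942 240.93870103]] blk top [[262.09588095 317.78079157]
 [295.77011983 317.72001718]
 [262.62288094 339.82538308]
 [295.39945963 339.76987904]]
0.012 tip [279.06012366 262.21423852] hinge [279.01434517 281.98862928] dialbot [[252.4, 257.4], [305.8, 257.3]] top [[247.0, 288.5], [311.0, 288.4]]
   M 0.34 [266.18 263.25]
   M 0.36 [265.45 263.37]
   M 0.38 [264.71 263.5 ]
   M 0.4 [263.99 263.64]
   M 0.42 [263.26 263.78]
0.016 tip [279.05059236 259.19743753] hinge [279.00345959 278.67439767] dialbot [[252.3, 254.5], [305.8, 254.4]] top [[246.9, 285.1], [311.1, 285.0]]
   M 0.34 [266.13 260.22]
   M 0.36 [265.39 260.34]
   M 0.38 [264.66 260.47]
   M 0.4 [263.93 260.6 ]
   M 0.42 [263.2  260.74]
0.02 tip [279.04100159 256.16090628] hinge [278.99249654 275.33505007] dialbot [[252.2, 251.5], [305.9, 251.4]] top [[246.7, 281.7], [311.2, 281.5]]
   M 0.34 [266.08 257.17]
   M 0.36 [265.34 257.29]
   M 0.38 [264.6  257.41]
   M 0.4 [263.87 257.55]
   M 0.42 [263.14 257.68]
0.024 tip [279.03135107 253.10454785] hinge [278.98145559 271.97043272] dialbot [[252.1, 248.5], [306.0, 248.4]] top [[246.6, 278.2], [311.4, 278.1]]
   M 0.34 [266.03 254.09]
   M 0.36 [265.29 254.21]
   M 0.38 [264.55 254.34]
   M 0.4 [263.81 254.47]
   M 0.42 [263.08 254.6 ]
```

```bash
python3 - <<'E'
from h import *
a=cv2.imread('pics/w13.png')[180:320,225:365]
cv2.imwrite('pics/z15.png',np.clip(cv2.resize(a,(560,560),interpolation=2)*1.3,0,255).astype(np.uint8))
a=cv2.imread('pics/w13.png')[190:225,290:375]
cv2.imwrite('pics/z16.png',np.clip(cv2.resize(a,None,fx=9,fy=12,interpolation=2)*1.3,0,255).astype(np.uint8))
E
```

```text
(no output)
```

View pics/z15.png

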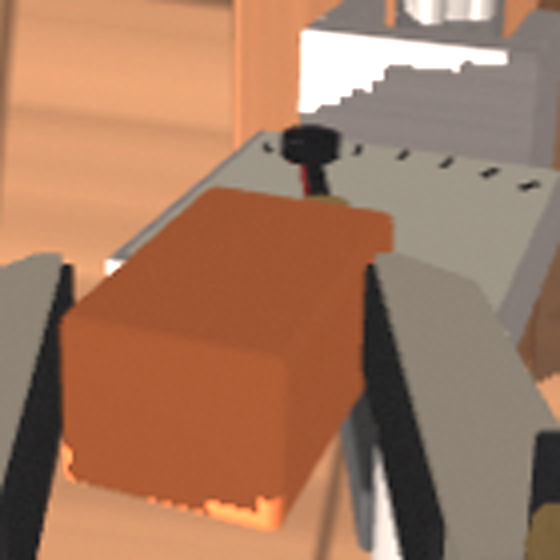

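View pics/z16.png

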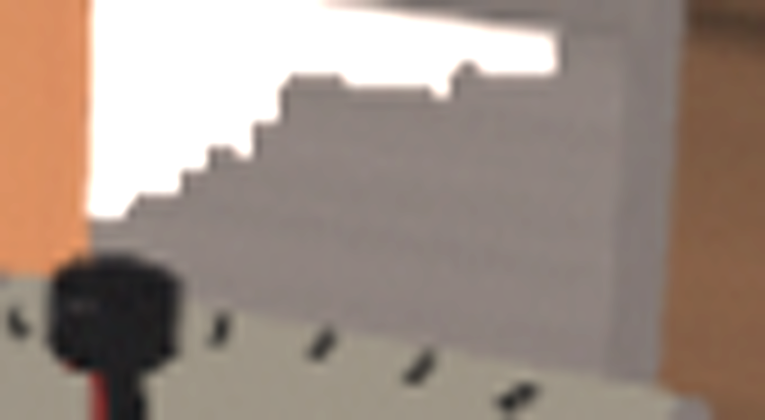

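```bash
cat > fit.py <<'E'
from h import *
from scipy.optimize import least_squares
def fit(c,pts,disc,xp=-.002):
    B=np.array([(.012,.015,.158),(.012,-.015,.158),(-.012,.015,.158),(-.012,-.015,.158),(.012,.015,.108),(.012,-.015,.108)])
    pts=np.array(pts,float); ok=~np.isnan(pts[:,0])
    p,R=tool()
    def model(v):
        Rg=Rot.from_euler('ZYX',[v[3],v[5],-v[4]]).as_matrix()  # yaw, pitch, tilt about own x
        G=v[:3]; tip=G+Rg@np.array([xp,0,.096])-np.array([0,0,.046])
        return Rg,G,tip
    def res(v):
        Rg,G,tip=model(v)
        e=(px(c,(Rg@B.T).T+G)-pts)[ok].ravel()
        d=px(c,tip)[0]-disc
        return np.r_[e,d,(v[3]-np.radians(7.5))/.03,v[5]/.01]
    v0=np.r_[p[0],p[1],p[2]-.13,np.radians(7.5),.3,0]
    r=least_squares(res,v0,loss='soft_l1'); v=r.x
    print('pos',v[:3].round(4),'yaw',np.degrees(v[3]).round(2),'tilt',v[4].round(4),'pitch',v[5].round(3)); print(r.fun.round(1))
    J=r.jac; print('std tilt/px',np.sqrt(np.linalg.inv(J.T@J)[4,4]).round(4))
    Rg,G,tip=model(v)
    for M in (.36,.375,.39): print(M,'pip',px(c,G+Rg@np.array([xp,.046*np.sin(M),.096-.046*np.cos(M)]))[0].round(2),'tip',px(c,tip)[0].round(2))
    return v
E
python3 - <<'E'
from fit import *
c=cam('wrist','w14.png'); a=c['color'].astype(int)-cv2.imread('pics/w13.png').astype(int);print(abs(a).mean(),st()['t'])
z=lambda x,y:(225+x/4-.5,180+y/4-.5)
pts=[z(63,320),z(288,360),z(65,482),z(279,528),z(210,187),z(392,214)]
disc=(280+229/10-.5,195+312/15-.5)
fit(c,pts,disc)
E
```

```text
0.6718324829931973 16.4
pos [ 0.5362 -0.1491  0.0794] yaw 7.6 tilt 0.3803 pitch -0.002
[-0.4 -0.6 -0.8  0.1  0.9 -0.4  0.7  0.9  0.2 -0.3  0.3 -0.4 -1.7  3.9
  0.1 -0.2]
std tilt/px 0.0125
0.36 pip [301.85 219.07] tip [300.68 219.16]
0.375 pip [300.99 219.07] tip [300.68 219.16]
0.39 pip [300.13 219.07] tip [300.68 219.16]
```

```bash
python3 -m pendant '[{"delta_pos":[0,-0.0015,0.0005],"spin":0},{"delta_pos":[0,-0.0025,0.0008],"spin":0},{"delta_pos":[0,-0.0025,0.0008],"spin":0},{"delta_pos":[0,-0.0025,0.0008],"spin":0},{"delta_pos":[0,-0.0025,0.0008],"spin":0},{"delta_pos":[0,-0.0025,0.0008],"spin":0},{"delta_pos":[0,-0.0025,0.0008],"spin":0}]' 1 5
python3 - <<'E'
from h import *
c=cam('wrist','w17.png')
p,R=tool();s=st();print(p,s['opening'],s['force'],s['wrist_torque'])
f=lambda a:np.clip(cv2.resize(a,(400,450),interpolation=0)*1.7,0,255).astype(np.uint8)
cv2.imwrite('pics/z17.png',np.hstack([f(c['color'][200:230,285:325]),cv2.resize(c['color'][180:320,225:365],(390,450),interpolation=2)]))
E
```

```text
t: 17.1
tool_pos: [0.5338, -0.0937, 0.2059]
orientation: [-3.133, -0.207, 0.007]
force: [-0.2, -0.1, 5.9]
opening: 0.0404
[ 0.53384079 -0.09369143  0.20590396] 0.04032300149186939 [-0.42242421 -0.74545242  4.53788012] [-0.41921734  0.14770898 -0.03719232]
```

View pics/z17.png

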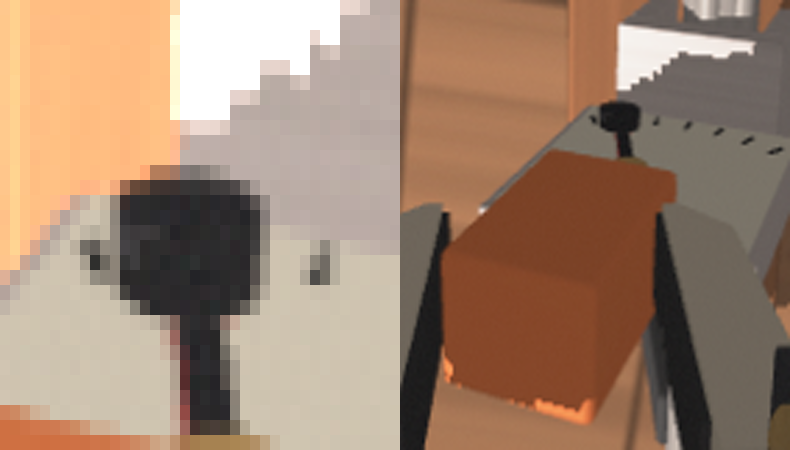

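```bash
python3 - <<'E'
from h import *
c=cam('wrist','w18.png')
a=c['color'].astype(int)
for v in range(216,230):
    r=a[v,298:314]; print(v,' '.join('%3d/%3d'%(q[2],q[2]-q[1]) for q in r))
s=st();print(s['t'],s['force'],s['opening'],s['tool_pos'])
E
```

```text
216  38/  2  26/  1  24/  1  29/  1  24/  0  26/  1  26/  1  26/  0  26/  0  23/ -1  25/ -1  25/  1  38/  3  86/  5 122/  7 121/  6
217  37/  2  27/  2  24/  1  25/  1  26/  0  25/ -1  24/ -1  27/  1  28/  1  26/  1  26/  1  24/  3  50/  2  95/  5 121/  6 122/  6
218  28/  2  25/  3  27/  3  28/  2  23/ -1  25/  0  26/  0  25/  0  24/ -1  27/ -1  27/  3  26/  3  52/  3  96/  5 122/  7 122/  7
219  24/  1  25/  3  27/  2  27/  1  26/  1  26/  0  24/  0  26/  0  24/  1  25/  1  25/  0  23/  2  65/  4 106/  5 122/  6 121/  6
220  83/  4  42/  3  26/  1  26/  1  27/  1  25/  1  26/  1  24/  0  23/  2  26/  1  37/  2  59/  3  93/  4 121/  6 122/  6 122/  6
221 119/  6 119/  6 110/  5  93/ 10  76/ 17  27/  1  26/  2  23/  0  37/  2  82/ 14 117/ 17 119/  7 120/  6 122/  7 122/  6 122/  7
222 123/  7 122/  7 121/  6 116/ 15  91/ 29  29/  1  24/  0  26/  1  26/  1  80/  5 122/  7 122/  7 122/  7 122/  7 122/  7 122/  6
223 122/  6 121/  5 121/  7 119/ 11  98/ 20  41/ 12  26/  0  25/  0  25/  0  67/  3 109/  5 122/  7 122/  7 123/  7 122/  6 121/  6
224 122/  7 122/  7 122/  6 122/  8 105/ 10  52/ 27  26/ -1  24/  2  24/ -1  51/  3  97/  5 122/  7 123/  6 122/  7 122/  7 121/  7
225 122/  7 122/  6 122/  7 122/  6 106/  9  51/ 27  26/  3  25/  0  25/  1  48/  2  95/  6 122/  7 121/  6 122/  6 123/  7 123/  7
226 122/  6 122/  7 122/  6 122/  7 111/ 12  70/ 29  27/  2  25/  0  25/  1  28/  2  82/  4 122/  6 121/  6 121/  6 122/  6 121/  6
227 122/  6 123/  7 122/  7 122/  7 116/ 17  86/ 41  26/  2  25/  2  25/  2  27/  0  81/  5 122/  7 122/  7 123/  7 121/  7 122/  6
228 121/  6 122/  6 122/  7 122/  6 119/ 17  93/ 35  42/ 12  43/  6  42/  5  41/  6  68/  7 106/  7 122/  7 121/  6 122/  7 123/  7
229 121/ 40 122/ 37 122/ 25 120/ 20 111/ 25  99/ 30  97/ 22  97/ 21  97/ 21  99/ 22 100/ 21 103/ 21 104/ 19 111/ 14 119/  9 122/  6
17.2 [-0.06401803 -0.4557332   5.82172791] 0.04034261782987005 [ 0.53382709 -0.09368202  0.20586714]
```

```bash
python3 -m pendant '[{"delta_pos":[0,-0.0004,0],"spin":0},{"delta_pos":[0,-0.0004,0],"spin":0},{"delta_pos":[0,-0.0004,0],"spin":0},{"delta_pos":[0,-0.0004,0],"spin":0},{"delta_pos":[0,-0.0004,0],"spin":0},{"delta_pos":[0,-0.0004,0],"spin":0},{"delta_pos":[0,-0.0004,0],"spin":0},{"delta_pos":[0,-0.0004,0],"spin":0},{"delta_pos":[0,-0.0004,0],"spin":0},{"delta_pos":[0,-0.0004,0],"spin":0}]' 1 5
python3 - <<'E'
from h import *
c=cam('wrist','w19.png')
p,R=tool();s=st();print(p,s['opening'],s['force'],np.abs(s['dq']).max())
a=c['color'].astype(int)
for v in range(220,228,1):
    r=a[v,298:314]; print(v,' '.join('%3d/%3d'%(q[2],q[2]-q[1]) for q in r))
d=cam('side','side19.png')
cv2.imwrite('pics/z19.png',np.hstack([cv2.resize(d['color'][190:300,220:350],(400,340),interpolation=2),cv2.resize(c['color'][180:320,225:365],(390,340),interpolation=2)]))
E
```

```text
t: 18.2
tool_pos: [0.5338, -0.0933, 0.2058]
orientation: [-3.133, -0.207, 0.007]
force: [-0.1, 0.0, 3.2]
opening: 0.0402
[ 0.53373791 -0.09331544  0.20581916] 0.039932575011863244 [ 0.67515386 -0.31332596  2.92615432] 0.002104745491482488
220  82/  4  48/  6  41/ 13  25/  1  24/  1  26/  0  25/ -1  25/  1  26/  1  23/ -1  50/  2  93/  5 119/  7 120/  6 121/  6 121/  6
221 119/  6 119/  6 119/  6 102/  7  55/ 14  29/  0  25/  0  26/  1  50/  3  92/  4 119/  6 120/  6 122/  8 122/  7 122/  7 122/  7
222 121/  6 121/  7 122/  7 115/ 16  86/ 40  28/  1  26/  2  26/  1  37/  1  87/  5 122/  7 122/  6 122/  7 121/  6 122/  7 122/  7
223 121/  6 122/  6 122/  7 118/ 16  92/ 32  29/  2  27/  0  25/  0  25/  1  81/  4 121/  6 122/  7 122/  7 121/  6 122/  6 123/  6
224 121/  6 122/  6 122/  6 117/ 14  93/ 33  41/ 12  24/  0  26/  1  24/  1  67/  4 109/  6 122/  7 121/  6 122/  7 122/  6 122/  6
225 121/  6 122/  6 122/  7 117/ 15  97/ 35  55/ 28  25/  0  26/  1  27/  2  52/  2  96/  5 122/  6 122/  6 122/  6 122/  7 122/  6
226 121/  6 122/  7 122/  7 119/ 11  99/ 22  55/ 27  26/  2  26/  0  26/  1  50/  2  96/  4 122/  7 121/  6 122/  7 122/  7 122/  6
227 122/  7 122/  7 122/  6 122/  7 110/ 14  68/ 39  25/  1  24/  1  24/  0  28/  1  83/  5 123/  6 122/  7 122/  6 122/  7 122/  7
```

View pics/z19.png

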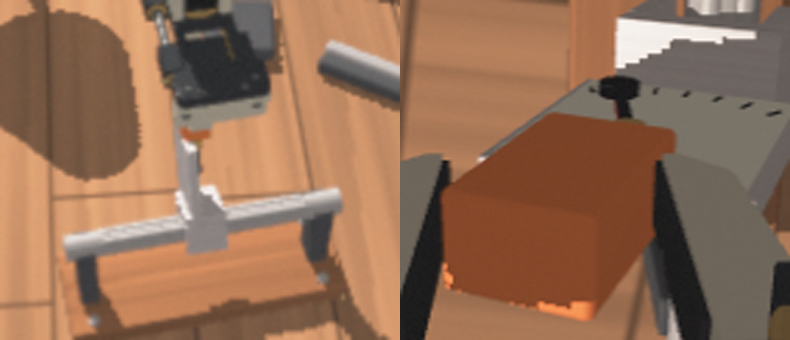

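```bash
python3 -m pendant '[{"delta_pos":[0,-0.001,0.0003],"spin":0},{"delta_pos":[0,-0.0015,0.0005],"spin":0},{"delta_pos":[0,-0.0015,0.0005],"spin":0},{"delta_pos":[0,-0.0015,0.0005],"spin":0},{"delta_pos":[0,-0.0015,0.0005],"spin":0},{"delta_pos":[0,-0.0015,0.0005],"spin":0},{"delta_pos":[0,-0.0015,0.0005],"spin":0},{"delta_pos":[0,-0.0015,0.0005],"spin":0},{"delta_pos":[0,-0.0015,0.0005],"spin":0},{"delta_pos":[0,-0.0015,0.0005],"spin":0}]' 1 4
cat > chk.py <<'E'
from h import *
import sys
c=cam('wrist',sys.argv[1]+'.png')
p,R=tool();s=st();print(p,s['t'],s['opening'],s['force'],np.abs(s['dq']).max())
f=lambda a:np.clip(cv2.resize(a,(400,450),interpolation=0)*1.7,0,255).astype(np.uint8)
cv2.imwrite('pics/z'+sys.argv[1]+'.png',f(c['color'][200:230,285:325]))
a=c['color'].astype(int)
for v in range(220,227,1):
    r=a[v,298:314]; print(v,' '.join('%3d/%3d'%(q[2],q[2]-q[1]) for q in r))
E
python3 chk.py k1
python3 -m pendant '[{"delta_pos":[0,0,0],"spin":0},{"delta_pos":[0,0,0],"spin":0},{"delta_pos":[0,0,0],"spin":0},{"delta_pos":[0,0,0],"spin":0},{"delta_pos":[0,0,0],"spin":0},{"delta_pos":[0,0,0],"spin":0},{"delta_pos":[0,0,0],"spin":0},{"delta_pos":[0,0,0],"spin":0},{"delta_pos":[0,0,0],"spin":0},{"delta_pos":[0,0,0],"spin":0}]'
python3 chk.py k2
```

```text
t: 19.3
tool_pos: [0.5335, -0.0918, 0.2053]
orientation: [-3.132, -0.206, 0.007]
force: [-0.0, -0.7, 2.6]
opening: 0.0402
[ 0.53353056 -0.0918142   0.20528418] 19.35 0.04030669416579164 [ 0.59712459 -0.16009019  1.47614104] 0.0017131470416814787
220  94/  5  82/  5  43/  2  26/  0  26/  1  29/  1  26/  2  25/  1  26/  0  26/  1  49/  3  72/  4  94/  5 121/  6 122/  7 122/  7
221 121/  6 119/  6 118/  6 116/ 11  94/ 17  29/  1  25/  1  24/  1  24/ -2  79/  4 119/  6 119/  6 121/  6 123/  7 123/  7 122/  7
222 122/  6 122/  6 122/  6 119/ 11  98/ 19  42/ 13  22/  1  25/  1  24/  1  80/  4 123/  7 121/  6 122/  6 122/  6 122/  6 122/  7
223 123/  7 122/  6 122/  7 122/  7 105/ 10  51/ 25  27/  1  26/  0  26/  2  54/  3  98/  5 123/  7 122/  7 122/  6 122/  6 121/  6
224 122/  7 121/  6 122/  7 121/  6 105/  9  51/ 25  28/  0  25/  1  24/  1  51/  1  96/  5 122/  7 122/  7 122/  7 122/  6 122/  6
225 122/  7 122/  6 122/  6 122/  7 110/ 12  73/ 29  29/  0  24/  1  27/  1  39/  2  87/  4 122/  6 122/  7 123/  6 122/  6 121/  6
226 121/  7 122/  6 122/  6 122/  7 116/ 18  87/ 42  25/  2  2
[... 538 characters left out ...]
 119/  6 120/  5 122/  6 122/  6 122/  6
222 121/  6 122/  7 121/  7 120/ 11  97/ 19  43/ 13  25/  0  25/  0  24/  1  81/  5 122/  6 122/  7 122/  6 122/  6 122/  6 121/  6
223 121/  6 123/  7 122/  7 122/  7 105/ 10  51/ 25  25/  1  27/  2  26/  2  54/  3  97/  5 122/  6 122/  7 122/  6 122/  6 122/  6
224 122/  6 122/  7 122/  6 123/  7 105/  9  51/ 25  26/ -1  24/ -1  26/  1  51/  2  96/  4 122/  7 122/  6 122/  7 122/  6 122/  7
225 123/  7 122/  6 123/  7 123/  7 110/ 12  71/ 27  29/  1  24/  1  25/  0  37/  2  87/  5 122/  6 121/  7 122/  6 122/  7 122/  6
226 122/  6 123/  7 121/  6 122/  7 116/ 17  85/ 42  22/  0  25/  0  27/  1  25/  0  82/  5 122/  6 122/  7 122/  7 122/  6 122/  6
```

View pics/zk2.png

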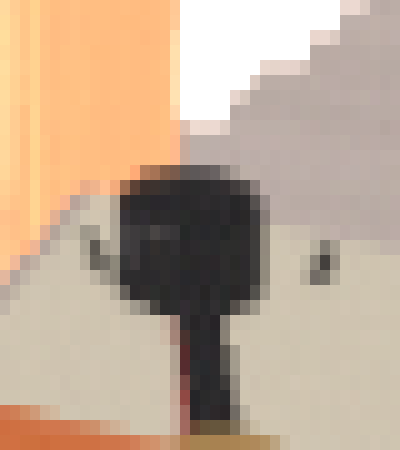

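```bash
python3 - <<'E'
from h import *
d=cam('top'); s=st(); print(s['t'],s['force'],s['opening']); print(robot.close_job())
E
```

```text
20.45 [-0.4318023  -0.71008488  2.55825407] 0.040318893012720604
the job is handed in; nothing more can be done
None
```

I gripped the gauge across the orange block and set it upright astride the middle of the bar. I then cut the grip to 4–5 N and moved the gripper sideways, so the gauge rocked on a ridge until the pointer covered the red mark. I handed the job in at 20.5 s, still holding it there.

**Pointer on the mark:** In the last wrist picture the pointer's bob hides the red mark completely. A thin sliver of the mark's red stem still shows to the left of the pointer. I put the error at about 0.01 rad, and I did not measure it more finely.

**Holding still:** It stayed put over the last second. Before that I saw a small drift back towards upright, so I lowered the grip to 4 N and moved it another 1.5 mm. The upward force on the tool was about 2.5 N; adding the gauge's own weight, it presses on the bar with about 5 N.

**Angle estimates:**
- The mark read about 0.375 rad in the upright picture.
- A rough fit of the gauge's pose, a few millimetres before the final position, gave a tilt of 0.38 ± 0.012 rad. That fit placed the pointer about 4 pixels off in the picture, so I relied on seeing the pointer over the mark instead.

**Bar and bench:** The highest vertical force I read on the bar was about 6 N. I did not touch the mark or the other things on the bench, though I did no separate check of them at the end.

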